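# Aim the camera at the round target and lock it

## Robot

A 6-joint arm with a two-finger parallel gripper is mounted at the origin on the work surface. World frame = base frame: x ahead of the robot, y to its left, z up, the work surface at z = 0. Lengths are in m, angles in rad, forces in N, time in s.
With the tool pointing down it reaches from about 0.35 to 0.975 m from the base axis. Payload 4.9 kg.
Tool frame: the origin (TCP) lies between the finger pads; the fingertips stand 8 mm ahead of it and the grasp point (between the pads) lies 11 mm behind it; z points along the fingers, y is the line along which they close (so a half turn about z gives the same grasp; the last joint's range is limited). The gripper opens to 85 mm and grips with 20 to 120 N. Pads are 22 mm wide; open, the fingers measure 114 mm over their backs; the gripper's body (76 mm by 85 mm) begins 54 mm behind the grasp point. The pads swing forward as they close: fully open they stand 13 mm farther back than shut.
Start: joints at [1.13, 0.053, 1.613, -0, 1.476, -0.119], TCP at [0.198, 0.593, 0.2] pointing down, gripper open.
Joint ranges: [-3.01, 3.01], [-1.01, 2.22], [0.06, 2.58], [-1.02, 4.17], [0.09, 2.62], [-3.14, 3.14]. Speed limits (rad/s): [2.57, 2.57, 3.14, 3.14, 3.14, 3.14].

## Interface

Orientations are given as a 3x3 rotation matrix whose columns are the frame's x, y, z axes.
In Python, from plant import state, snapshot, camera_info, hand_in gives the robot as it stands.
- The arm moves only by the tool carry_out, never from a script. Its argument "rows" is one flat list of numbers, 7 for each row, row after row: the turn, a rotation vector about the world's x, y, z in rad, then the shift along the world's x, y, z in mm, then the closure, from 0 (fully open) to 1 (shut). A call has exactly 5 rows; each row is the pose to reach, as a shift and turn from the pose commanded when the call began; what a row does not reach only later rows make up. A row lasts 1/12 s, in which the tool goes at most 41.7 mm and 7.16 degrees, less where a joint would pass 70% of its speed; a pose out of reach is approached as far as the arm can. A call with a gripper value outside its range is refused whole. The fingers move at their own pace and stop on an object; "newtons" is the grip in N (left out, the last holds). Time passes only in rows, so rows that repeat a pose let the fingers close, or fill a call up. It gives the time, the measured TCP pose, the force, the opening and the grip force at its end, in the units of the state.
- state(): the state, without advancing time (a new reading comes with each control period).
- snapshot(name): name is "scene" or "top" or "wrist"; returns the picture (480x640x3 uint8, red, green, blue); there is no depth.
- camera_info(name): a dict with "fovy" (degrees; the focal length in pixels is half the picture's height over the tangent of half this angle, whatever the lens; pixels are square), "cx", "cy" (the principal point, pixels), "extrinsics" (4x4, takes a point from world to camera coordinates); the wrist camera has in their place "mount" (4x4, takes a point from camera to tool coordinates, whose origin is the TCP and whose axes are the flange's). Camera axes: x right, y up, looking along -z (the intrinsics and any distortion apply to the point x, -y, -z); pixel columns grow to the right and rows downward; lengths in m; the calibration is good to about 2 mm. The wrist camera is an equidistant fisheye: a pixel r from the principal point sees the ray r / f radians off the axis. A picture is of the moment at which its call begins: read the wrist's pose just before it. camera_info takes no time and is no camera call.
- hand_in(): hands the job in; it is judged then, once.
The state is a dict: "t": time; "joint_pos": joint angles; "joint_vel": joint speeds; "tau": joint torques, N m; "tool_pos": TCP position; "tcp_rot": TCP orientation; "wrist_force": force on the tool from outside, world axes, zero at the start; "moment": the same for the moment, N m; "width": opening from 0.0 (shut) to 1.0 (fully open); "grasp_force": force on a finger pad.
Only numpy, scipy, OpenCV 4.12 (cv2) and the standard library are available. Lean on these libraries where they do the work, as an engineer would, in place of code of your own. Each camera call takes 0.05 s, during which the arm holds its last target. There are 200 camera calls.

## Task

With one fingertip, push the camera's pan bar sideways until the camera looks straight at the middle of the round target, and let it come to rest. Then push the lock lever clockwise round to its stop, leaving the camera aimed. Push gently without gripping anything, do not touch the camera itself, and leave both targets and everything else on the bench where they are.

Things in the scene. Friction and masses are not known exactly. Their poses are not given: they have to be found in the camera images.
- stand: camera aiming stand bolted to the bench: aluminium base plate 200 (x) x 235 (y) x 12 mm with a grey column. Origin on the bench surface under the vertical pan axis; its x points roughly away from the robot, where the targets stand, its y to the left, z up.
- pan (a joint): turn of the camera and its pan bar about the vertical axis above the stand's origin (rad): 0 = camera looks along the stand's x, growing counter-clockwise seen from above (camera to the left, bar to the right); range -1 to 1. Plain friction of 0.15 N m: it stays where it is left and does not spring back.
- camera_axis (a point): point on the vertical pan axis, 125 mm above the bench, at the height of the line of sight. Its x axis is the line of sight, the way the lens looks; z up; it turns with the camera. White bullet camera: body 58 mm wide, from 50 mm behind the axis to 65 mm ahead; sun roof from 58 mm behind to 88 mm ahead, top 157 mm above the bench.
- pan_bar_grip (a point): middle of the pan bar's black rubber sleeve, 125 mm from the pan axis, 80 mm above the bench: push it here, level and across the bar; about 1.2 N moves it. The bar points straight backwards from the camera, opposite to the line of sight; below it is free space down to the base plate (12 mm high) or the bench.
- pan_bar_end (a point): outer end of the pan bar, 160 mm from the pan axis, 80 mm above the bench. The bar is round: bare steel 10 mm thick up to 95 mm from the axis (level from 65 mm on), then the rubber sleeve, 16 mm thick, from 95 to 160 mm.
- lock (a joint): turn of the lock lever about its own vertical pivot (rad): 0 = open, 1.5 = locked, against its stop, growing clockwise seen from above; it starts at 0 to 0.3. At 0 the lever points 120 deg counter-clockwise from the stand's x axis, at 1.5 it points 34 deg counter-clockwise from it (away from the robot and left). Friction 0.08 N m, no spring. It does not move the camera.
- lock_hub (a point): centre of the lever's pivot, 110 mm left of and 10 mm behind the pan axis in the stand's frame, 70 mm above the bench; steel hub 34 mm in diameter, top at 78 mm. A flat steel arm 14 mm wide and 9 mm thick runs from it to the knob.
- lock_tip (a point): centre of the lever's rubber knob, 80 mm from the pivot, 70 mm above the bench (the knob spans heights 61 to 79 mm, the arm 65.5 to 74.5 mm).
- round_target: loose test target: white round disc, 60 mm in diameter, with concentric rings, upright on a thin post and a round dark steel foot 64 mm in diameter; 155 mm high, 0.5 kg. Origin under the foot's centre.
- round_centre (a point): centre of the round disc, 125 mm above the bench.
- square_target: loose test target: white square plate 60 mm with a checker pattern, upright on a thin post and a square dark steel foot 60 mm wide; 155 mm high. Not the one to aim at. Origin under the foot's centre.
- screw_jar: bystander, leave alone: small clear jar with a steel lid, 48 mm wide, 60 mm high, standing right of the stand
- lens_ring: bystander, leave alone: black plastic ring, 44 mm wide, 14 mm high, lying between the two targets
- screwdriver: bystander, leave alone: screwdriver lying on the bench, right of the stand
- tape_roll: bystander, leave alone: black roll of tape lying flat, 90 mm wide, 20 mm high, near right of the stand
- dome_camera: bystander, leave alone: small dome camera, white base 84 mm wide with a black dome, 60 mm high, left of the stand
- bracket: bystander, leave alone: aluminium angle bracket, 60 x 50 mm foot and 55 mm high, left of the stand
- parts_tray: bystander, leave alone: green open tray 100 x 140 x 35 mm, left

How it is judged:
On the way, in this order (a step that is already met when the one before it is completed fails the run):
1. the camera is aimed at the middle of the round target and at rest, the lever not yet locked (y of round_centre in the frame of camera_axis between -0.015 and 0.015 m and x of round_centre in the frame of camera_axis above 0.1 m and velocity of joint pan between -0.03 and 0.03 rad/s and value of joint lock below 1 rad), for 0.3 s.
2. the lock lever is at its stop with the camera still aimed (value of joint lock above 1.35 rad and y of round_centre in the frame of camera_axis between -0.015 and 0.015 m and x of round_centre in the frame of camera_axis above 0.1 m), for 0.2 s.
At the end, for the whole second after the job is handed in: the camera's line of sight passes within 15 mm (half the disc's radius) of the centre of the round disc, camera at rest; lock lever at 1.35 rad or more of its 1.5 rad; both targets upright within 12 mm of where they stood (all of step 2 and velocity of joint pan between -0.03 and 0.03 rad/s and angle between round_target's own z axis and vertical below 0.1 rad and distance of each of round_target, square_target from where it was at the start of the episode below 0.012 m); the robot touches nothing.
It fails at once if the pan bar is gripped or forced (over 25 N) (contact force between the fingers and pan_c4 above 25 N or contact force between the fingers and pan_c5 above 25 N or contact force between the fingers and pan_c6 above 25 N).
It fails at once if the lock lever is gripped or forced (over 35 N) (contact force between the fingers and lock_c0 above 35 N or contact force between the fingers and lock_c1 above 35 N or contact force between the fingers and lock_c2 above 35 N).
It fails at once if the camera itself is touched (over 1 N) (contact force between any of the fingers, the arm and pan_c1 above 1 N or contact force between any of the fingers, the arm and pan_c2 above 1 N or contact force between any of the fingers, the arm and pan_c3 above 1 N).
It fails at once if a target is moved, lifted or tipped (distance of any of round_target, square_target from where it was at the start of the episode above 0.012 m).
It fails at once if another thing on the bench is moved or lifted by more than 15 mm (distance of any of screw_jar, lens_ring, screwdriver, tape_roll, dome_camera, bracket, parts_tray from where it was at the start of the episode above 0.015 m).
It also fails if it takes over 51 s, if anything falls off the work surface, if the arm or the gripper's body presses on something with over 40 N, if the wrist force passes 120 N, or if a joint passes its speed limit or range.

## Working session

There is one attempt and no reset: what is moved stays moved. The work goes in short steps, Python scripts to look and compute and a tool call to move; the robot and the scene stay as the last step left them, time stands still between calls to the robot, and variables do not carry over. Pictures are saved under pics/ and viewed, at most 10 in all, crops included, and the job is handed in when it is done.

Besides the shell and the picture viewer there is one more tool, called after ">>>" in YAML: its name, and indented under it one key for each argument. carry_out: Moves the arm, as the interface text tells. Its arguments: {"type":"object","properties":{"rows":{"type":"array","items":{"type":"number"}},"newtons":{"type":"number"}},"required":["rows"]}

```bash
mkdir -p pics && ls
python3 - <<'E'
from plant import state,snapshot,camera_info
import cv2,numpy as np
np.set_printoptions(precision=4,suppress=True)
s=state();print(s['t'],s['tool_pos'],s['tcp_rot'],s['width'])
for n in("scene","top","wrist"):
    print(n,camera_info(n));cv2.imwrite(f"pics/{n}0.png",snapshot(n)[:,:,::-1])
E
```

```text
pics
0.0 [0.1973 0.5923 0.1987] [[-0.9487  0.3163 -0.0009]
 [ 0.3163  0.9487 -0.0019]
 [ 0.0003 -0.0021 -1.    ]] 0.9979783537060845
scene {'fovy': 43.11511955661497, 'cx': 315.88274204852337, 'cy': 249.77906538015506, 'extrinsics': array([[ 0.5664,  0.8241, -0.0042, -0.3109],
       [-0.5998,  0.4158,  0.6836,  0.2724],
       [ 0.5651, -0.3847,  0.7298, -1.5215],
       [ 0.    ,  0.    ,  0.    ,  1.    ]])}
top {'fovy': 47.38447694998469, 'cx': 327.99401574866823, 'cy': 239.54937296816158, 'extrinsics': array([[ 0.0131, -0.9997,  0.0183, -0.053 ],
       [ 0.9806,  0.0164,  0.1953, -0.5881],
       [-0.1955,  0.0154,  0.9806, -1.1024],
       [ 0.    ,  0.    ,  0.    ,  1.    ]])}
wrist {'fovy': 65.70646984690485, 'cx': 321.6240284296327, 'cy': 230.7108514210478, 'mount': array([[ 0.0002,  0.9614,  0.2751,  0.0698],
       [ 1.    , -0.0003,  0.0003,  0.0013],
       [ 0.0004,  0.2751, -0.9614, -0.1737],
       [ 0.    ,  0.    ,  0.    ,  1.    ]])}
```

View pics/top0.png

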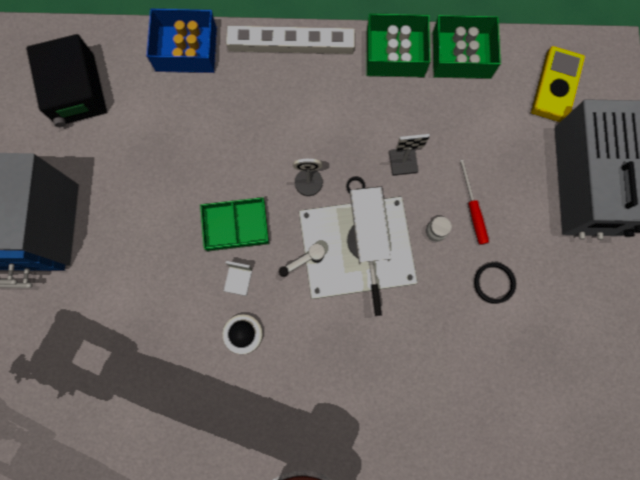

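View pics/scene0.png

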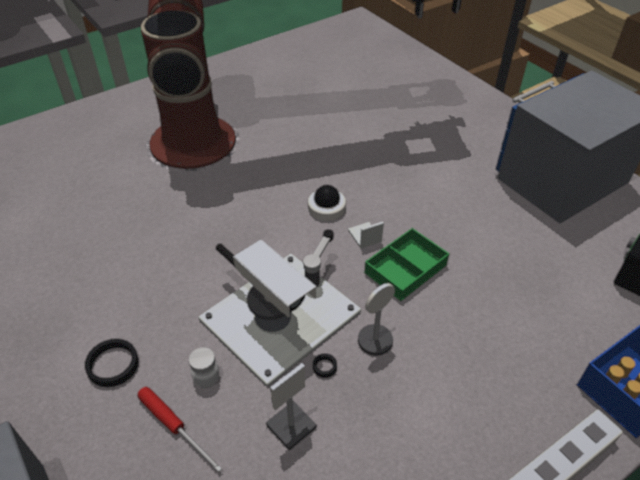

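The top view shows the round target's disc at about (307,165) with its foot at (308,183). The pan bar end is at (378,312), the roof runs from (350–388,188) to about (375,262), the hub is at (318,252) and the knob at (284,271). The scene view shows the same things from the far side. The camera has to turn left, so the bar goes to the right.

```bash
cat > h.py <<'E'
import numpy as np,cv2
from plant import camera_info
np.set_printoptions(precision=4,suppress=True)
def ray(n,u,v):
    c=camera_info(n);f=240/np.tan(np.radians(c['fovy'])/2);E=c['extrinsics']
    d=np.array([(u-c['cx'])/f,-(v-c['cy'])/f,-1.]);R=E[:3,:3]
    return -R.T@E[:3,3],R.T@d/np.linalg.norm(d)
def plane(n,uv,z):
    o,d=ray(n,*uv);return o+d*(z-o[2])/d[2]
def tri(a,b):
    o1,d1=ray("top",*a);o2,d2=ray("scene",*b)
    t=np.linalg.lstsq(np.c_[d1,-d2],o2-o1,rcond=None)[0]
    p,q=o1+d1*t[0],o2+d2*t[1];return (p+q)/2,np.linalg.norm(p-q)
E
python3 - <<'E'
import cv2,numpy as np
t=cv2.imread('pics/top0.png');s=cv2.imread('pics/scene0.png')
c=cv2.resize(t[145:325,265:435],None,fx=3.3,fy=3.3,interpolation=cv2.INTER_CUBIC)
cv2.imwrite('pics/topc.png',c)
c=cv2.resize(s[215:455,190:440],None,fx=2.5,fy=2.5,interpolation=cv2.INTER_CUBIC);cv2.imwrite('pics/scc.png',c)
E
```

```text
(no output)
```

View pics/topc.png

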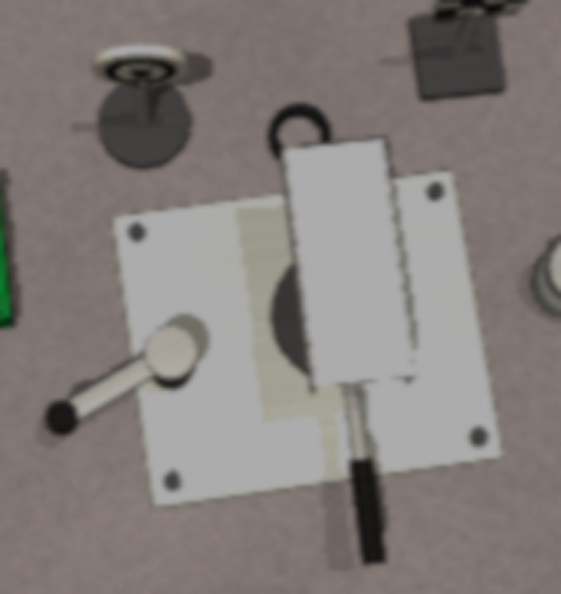

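View pics/scc.png

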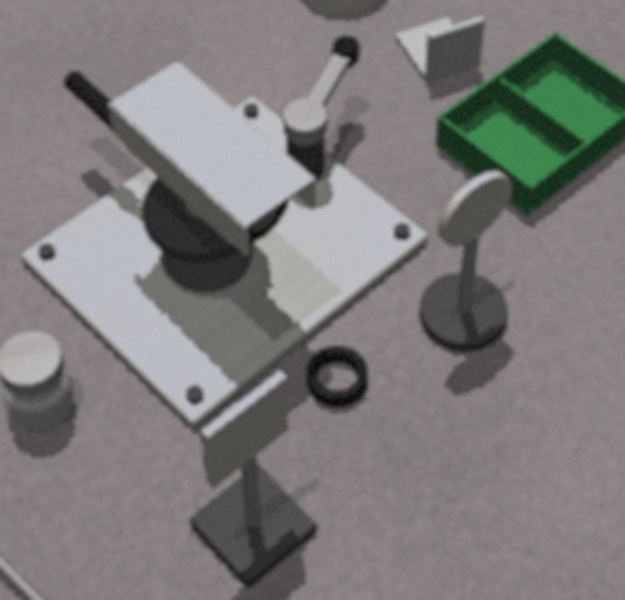

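The crops show, in crop pixels: in the top crop, disc (141,68), bar end (373,560), knob (62,416), hub (171,350) and clear roof and plate corners. In the scene crop, disc (475,208), bar end (72,80), knob (346,48) and hub (305,113).

```bash
cat > m.py <<'E'
from h import *
T=lambda p:((p[0]+.5)/3.3-.5+265,(p[1]+.5)/3.3-.5+145)
S=lambda p:((p[0]+.5)/2.5-.5+190,(p[1]+.5)/2.5-.5+215)
for n,a,b in[("disc",(141,68),(475,208)),("barend",(373,558),(72,80)),("knob",(62,416),(346,48)),("hub",(171,350),(305,113)),("foot",(144,122),(464,307)),("roofFL",(283,148),(315,181)),("roofFR",(385,138),(248,228)),("roofBL",(312,388),(177,64)),("roofBR",(414,377),(110,103))]:
    print(n,*tri(T(a),S(b)))
P=np.array([plane("top",T(p),.012) for p in[(113,215),(452,172),(502,455),(154,506)]])
print(P,np.linalg.norm(P-np.roll(P,-1,0),axis=1))
R=np.array([plane("top",T(p),.157) for p in[(283,148),(385,138),(414,377),(312,388)]])
print(R,np.linalg.norm(R-np.roll(R,-1,0),axis=1))
a=lambda v:np.arctan2(v[1],v[0])
be=plane("top",T((373,560)),.08);bs=plane("top",T((362,460)),.08)
print("bar",be,bs,np.linalg.norm(be-bs),a(bs-be))
rd=(R[0]+R[1]-R[2]-R[3])/2;print("roof dir",a(rd));rd/=np.linalg.norm(rd)
ax=(R.mean(0)-rd*.015);print("axis from roof",ax,"from bar",be[:2]+.16*rd[:2])
pd=P[0]+P[1]-P[2]-P[3];th=a(pd);print("stand yaw",th,a(P[0]-P[1])-np.pi/2)
k=plane("top",T((62,416)),.075);hb=plane("top",T((171,350)),.078)
c,s=np.cos(th),np.sin(th)
print("hub",hb,"knob",k,"len",np.linalg.norm((k-hb)[:2]),"lock",np.radians(120)-(a(k-hb)-th),"axis from hub",hb[0]+.01*c+.11*s,hb[1]+.01*s-.11*c)
d=plane("top",T((141,68)),.125);f=plane("top",T((144,122)),.01)
print("disc",d,"foot",f,"target dir",a(d-ax),np.linalg.norm((d-ax)[:2]))
E
python3 m.py
```

```text
disc [0.7318 0.0027 0.1235] 0.003554817077177198
barend [ 0.4328 -0.1465  0.079 ] 0.0009086593300302609
knob [0.5192 0.0484 0.0731] 0.002527182032808617
hub [ 0.5615 -0.0192  0.0779] 0.0024756733620788464
foot [0.7323 0.0028 0.0092] 0.0034364533892724744
roofFL [ 0.6722 -0.0852  0.1534] 0.0015503783756524304
roofFR [ 0.68   -0.1448  0.1549] 0.005429925048258298
roofBL [ 0.5268 -0.1033  0.1511] 0.0009561749571164573
roofBR [ 0.5342 -0.1623  0.1535] 0.002654924011678399
[[ 0.6646  0.0208  0.012 ]
 [ 0.699  -0.2093  0.012 ]
 [ 0.5057 -0.2399  0.012 ]
 [ 0.4687 -0.0106  0.012 ]] [0.2327 0.1957 0.2323 0.1985]
[[ 0.6707 -0.0857  0.157 ]
 [ 0.6781 -0.1469  0.157 ]
 [ 0.5331 -0.163   0.157 ]
 [ 0.5256 -0.1033  0.157 ]] [0.0617 0.1459 0.0602 0.1462]
bar [ 0.4313 -0.1468  0.08  ] [ 0.493  -0.1403  0.08  ] 0.061996057527738846 0.10608829885663472
roof dir 0.1159493971659927
axis from roof [ 0.587  -0.1265  0.157 ] from bar [ 0.5903 -0.1283]
stand yaw 0.1580071218096378 0.1480126993194557
hub [ 0.5609 -0.0203  0.078 ] knob [0.5183 0.0472 0.075 ] len 0.0797617768603052 lock 0.11936183744503359 axis from hub 0.5880481279695831 -0.1273595242241964
disc [0.7303 0.0012 0.125 ] foot [0.7311 0.0013 0.01  ] target dir 0.7276664948964783 0.1918938625512776
```

>>> carry_out:
  rows: [0, 0, 0.03, 13, -34, 0, 1, 0, 0, 0.06, 26, -68, 0, 1, 0, 0, 0.09, 39, -103, 0, 1, 0, 0, 0.12, 52, -137, 0, 1, 0, 0, 0.15, 65, -171, 0, 1]
  newtons: 20

```text
t: 0.57
tool_pos: [0.2627, 0.4202, 0.1994]
tcp_rot: [[-0.986, 0.169, -0.0], [0.169, 0.986, -0.001], [0.0, -0.001, -1.0]]
wrist_force: [1.3, -0.7, 0.8]
width: 0.3
grasp_force: 0.0
```

>>> carry_out:
  rows: [0, 0, 0.03, 13, -34, 0, 1, 0, 0, 0.06, 26, -68, 0, 1, 0, 0, 0.09, 39, -103, 0, 1, 0, 0, 0.12, 52, -137, 0, 1, 0, 0, 0.15, 65, -171, 0, 1]

```text
t: 0.98
tool_pos: [0.3276, 0.2492, 0.1997]
tcp_rot: [[-1.0, 0.02, 0.0], [0.02, 1.0, -0.0], [-0.0, -0.0, -1.0]]
wrist_force: [1.2, -1.3, -0.4]
width: -0.0
grasp_force: 0.0
```

>>> carry_out:
  rows: [0, 0, 0.03, 13, -34, 0, 1, 0, 0, 0.06, 26, -68, 0, 1, 0, 0, 0.09, 39, -103, 0, 1, 0, 0, 0.12, 52, -137, 0, 1, 0, 0, 0.15, 65, -171, 0, 1]

```text
t: 1.4
tool_pos: [0.3928, 0.0781, 0.1999]
tcp_rot: [[-0.992, -0.129, 0.001], [-0.129, 0.992, 0.0], [-0.001, -0.0, -1.0]]
wrist_force: [0.6, 0.3, -0.4]
width: 0.005
grasp_force: 0.0
```

>>> carry_out:
  rows: [0, 0, 0.03, 13, -34, 0, 1, 0, 0, 0.06, 26, -68, 0, 1, 0, 0, 0.09, 39, -103, 0, 1, 0, 0, 0.12, 52, -137, 0, 1, 0, 0, 0.15, 65, -171, 0, 1]

```text
t: 1.82
tool_pos: [0.4577, -0.093, 0.1998]
tcp_rot: [[-0.961, -0.275, 0.0], [-0.275, 0.961, 0.0], [-0.0, 0.0, -1.0]]
wrist_force: [0.3, 0.6, 0.2]
width: -0.002
grasp_force: 0.0
```

>>> carry_out:
  rows: [0, 0, 0, 0, 0, -35, 1, 0, 0, 0, 0, 0, -70, 1, 0, 0, 0, 0, 0, -100, 1, 0, 0, 0, 0, 0, -122, 1, 0, 0, 0, 0, 0, -122, 1]

```text
t: 2.23
tool_pos: [0.4531, -0.0896, 0.0719]
tcp_rot: [[-0.962, -0.274, -0.011], [-0.274, 0.962, 0.004], [0.009, 0.007, -1.0]]
wrist_force: [-0.6, 0.2, 0.1]
width: -0.0
grasp_force: 0.0
```

Run:
```python
from plant import state,snapshot
import cv2,numpy as np
s=state();print(s['t'],s['tool_pos'],s['wrist_force'])
t=snapshot("top")[:,:,::-1];s=snapshot("scene")[:,:,::-1]
a=cv2.resize(t[145:345,255:455],(400,400));b=cv2.resize(s[150:350,150:350],(400,400))
cv2.imwrite('pics/p1.png',np.hstack([a,b]))
```

```text
2.2333 [ 0.45312035 -0.08960838  0.07193438] [-0.59958172  0.24978028  0.09529952]
```

View pics/p1.png

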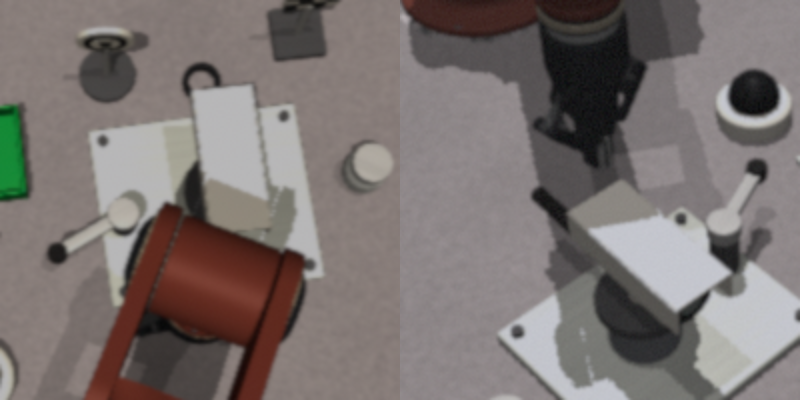

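The top view shows the arm low over the bar area with the roof and hub still clear. In the scene view the shut fingertip, near crop (598,155), stands left of the bar end at (540,195), so it is on the correct side.

>>> carry_out:
  rows: [0, 0, 0, 0, -6, 0, 1, 0, 0, 0, 0, -12, 0, 1, 0, 0, 0, 0, -18, 0, 1, 0, 0, 0, 0, -24, 0, 1, 0, 0, 0, 0, -30, 0, 1]

```text
t: 2.75
tool_pos: [0.4583, -0.1222, 0.0791]
tcp_rot: [[-0.962, -0.274, 0.002], [-0.274, 0.962, -0.001], [-0.001, -0.001, -1.0]]
wrist_force: [0.3, 0.4, -0.7]
width: -0.001
grasp_force: 0.0
```

>>> carry_out:
  rows: [0, 0, 0.02, 0, -7, 0, 1, 0, 0, 0.05, 1, -14, 0, 1, 0, 0, 0.07, 1, -21, 0, 1, 0, 0, 0.1, 2, -28, 0, 1, 0, 0, 0.12, 3, -34, 0, 1]

```text
t: 3.17
tool_pos: [0.4608, -0.1562, 0.0783]
tcp_rot: [[-0.921, -0.388, 0.0], [-0.388, 0.921, -0.0], [-0.0, -0.0, -1.0]]
wrist_force: [-0.6, 0.4, 0.4]
width: -0.002
grasp_force: 0.0
```

>>> carry_out:
  rows: [0, 0, 0.03, 1, -5, 0, 1, 0, 0, 0.07, 3, -10, 0, 1, 0, 0, 0.1, 5, -16, 0, 1, 0, 0, 0.14, 7, -22, 0, 1, 0, 0, 0.17, 7, -22, 0, 1]

```text
t: 3.58
tool_pos: [0.4681, -0.1786, 0.0785]
tcp_rot: [[-0.842, -0.539, 0.001], [-0.539, 0.842, -0.001], [-0.0, -0.001, -1.0]]
wrist_force: [-0.4, 0.4, -0.0]
width: -0.002
grasp_force: 0.0
```

Run:
```python
from h import *
from plant import state,snapshot
s=state();print(s['t'],s['tool_pos'],s['wrist_force'])
t=snapshot("top")[:,:,::-1];cv2.imwrite('pics/top2.png',t)
cv2.imwrite('pics/p2.png',cv2.resize(t[145:345,240:440],(600,600),interpolation=cv2.INTER_CUBIC))
```

```text
3.5833 [ 0.4681 -0.1786  0.0785] [-0.4124  0.4401 -0.0011]
```

View pics/p2.png

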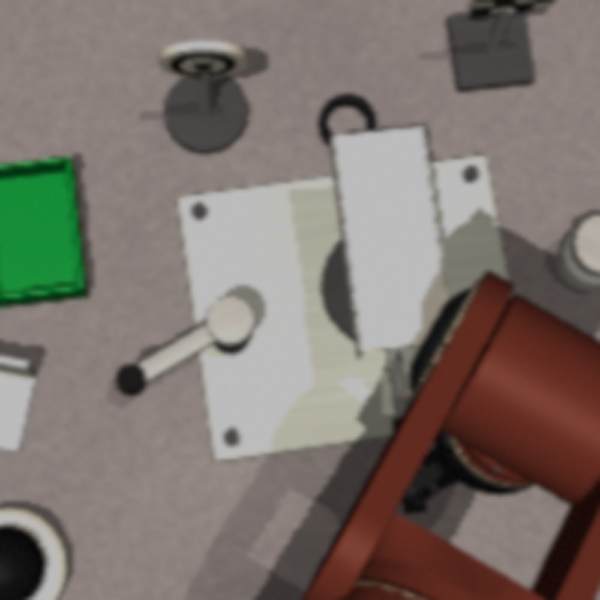

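The roof has not turned (left edge still about (335,135)–(360,350)), so the finger missed the bar. I'll check the tip height and place in the scene view.

Run:
```python
from h import *
from plant import state,snapshot
s=state();p=s['tool_pos'];R=s['tcp_rot']
c=camera_info("scene");f=240/np.tan(np.radians(c['fovy'])/2)
def pr(X):
    q=c['extrinsics'][:3,:3]@X+c['extrinsics'][:3,3];return np.array([c['cx']-f*q[0]/q[2],c['cy']+f*q[1]/q[2]])
print("tip px first stop", pr(np.array([.4531,-.0896,.064])))
im=snapshot("scene")[:,:,::-1];x0,y0=180,140
b=cv2.resize(im[y0:y0+150,x0:x0+200],(800,600),interpolation=cv2.INTER_CUBIC)
for z in(0.,.008):
    print((pr(p+R@np.array([0,0,z]))-[x0,y0])*4)
cv2.imwrite('pics/p3.png',b)
```

```text
tip px first stop [250.0135 246.1451]
[128.7268 500.9904]
[130.9264 512.3672]
```

View pics/p3.png

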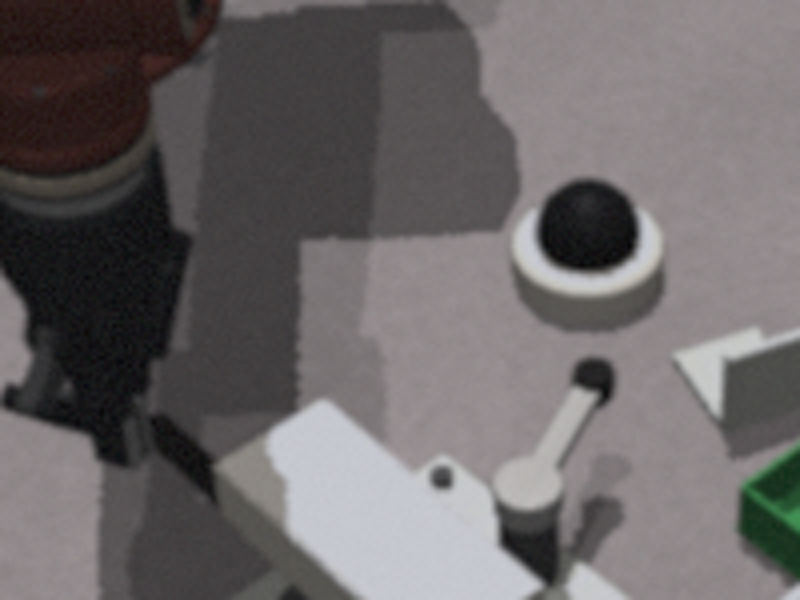

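The tip shows at about crop (130,460), but it is predicted at (131,512), so it stands off from where the state puts it. The bar end is at (160,420), to its right. I'll check this with the wrist camera.

```bash
cat >> h.py <<'E'
def wproj(X,p,R):
    c=camera_info("wrist");f=240/np.tan(np.radians(c['fovy'])/2)
    M=np.linalg.inv(c['mount']);q=M[:3,:3]@(R.T@(np.asarray(X)-p))+M[:3,3]
    v=np.array([q[0],-q[1],-q[2]]);r=np.hypot(v[0],v[1]);th=np.arctan2(r,v[2])
    return np.array([c['cx'],c['cy']])+f*th*v[:2]/r
def wray(u,p,R):
    c=camera_info("wrist");f=240/np.tan(np.radians(c['fovy'])/2)
    d=np.array(u)-[c['cx'],c['cy']];r=np.hypot(*d);th=r/f
    v=np.array([np.sin(th)*d[0]/r,-np.sin(th)*d[1]/r,-np.cos(th)])
    m=c['mount'];return p+R@m[:3,3],R@m[:3,:3]@v
E
python3 - <<'E'
from h import *
from plant import state,snapshot
s=state();p=s['tool_pos'];R=s['tcp_rot']
cv2.imwrite('pics/w3.png',snapshot("wrist")[:,:,::-1])
print(p,R)
print("tip",wproj(p+R@[0,0,.008],p,R),"tcp",wproj(p,p,R))
for n,X in dict(barend=[.432,-.1468,.08],hub=[.561,-.02,.078],knob=[.5185,.0475,.079],c1=[.5057,-.2399,.012],c2=[.4687,-.0106,.012],roofBL=[.5256,-.1033,.157],roofBR=[.533,-.163,.157]).items(): print(n,wproj(X,p,R))
E
```

```text
[ 0.4678 -0.1779  0.0783] [[-0.8434 -0.5373  0.0003]
 [-0.5373  0.8434 -0.0002]
 [-0.0002 -0.0003 -1.    ]]
tip [320.0325 261.7284] tcp [319.97   267.3647]
barend [411.5876 242.685 ]
hub [431.5822 465.5343]
knob [523.9709 450.8798]
c1 [215.05   229.0508]
c2 [491.9686 337.2231]
roofBL [389.6867 506.678 ]
roofBR [264.3946 477.1144]
```

View pics/w3.png

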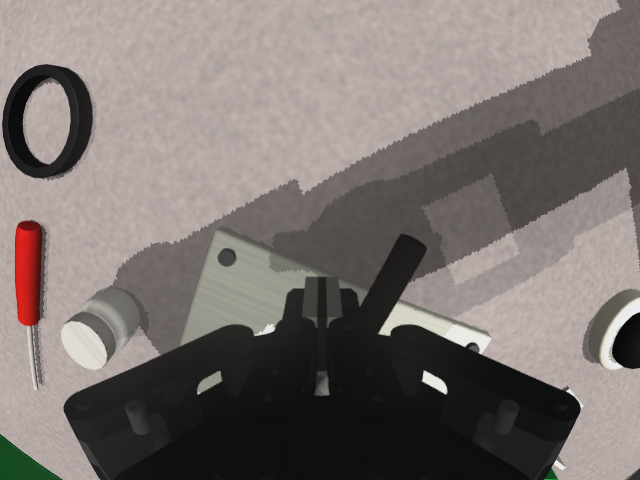

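The wrist view shows the bar end at (411,243), exactly as predicted, so the pose is right. The fingertip end is at (320,278) rather than (320,262), so the tip stands higher than stated and passed over the bar. I'll measure its real offset.

Run:
```python
from h import *
from plant import state
s=state();p=s['tool_pos'];R=s['tcp_rot']
o1,d1=wray((320,278),p,R);o2,d2=ray("scene",180+130/4,140+461/4)
t=np.linalg.lstsq(np.c_[d1,-d2],o2-o1,rcond=None)[0];a,b=o1+d1*t[0],o2+d2*t[1]
print((a+b)/2,np.linalg.norm(a-b),"tool frame",R.T@((a+b)/2-p))
for x in(0,.011):
  for z in(0,-.01,-.02,-.03): print(x,z,wproj(p+R@[x,0,z],p,R))
# widths: finger tip px 303..342 
print([wproj(p+R@[.011,y,-.02],p,R)[0] for y in(-.0145,.0145)])
```

```text
[ 0.4652 -0.1761  0.0998] 0.006345717237099681 tool frame [ 0.0013  0.0026 -0.0216]
0 0 [319.97   267.3647]
0 -0.01 [319.8848 275.0736]
0 -0.02 [319.7907 283.6264]
0 -0.03 [319.6863 293.1591]
0.011 0 [319.9437 246.5924]
0.011 -0.01 [319.854  253.3531]
0.011 -0.02 [319.7544 260.8902]
0.011 -0.03 [319.6432 269.3381]
[np.float64(287.00127276020737), np.float64(352.53540430014186)]
```

The real tip stands 20–40 mm behind the TCP. I'll go back to the left side of the bar and descend another 42 mm, which is clear of the plate either way, then check.

>>> carry_out:
  rows: [0, 0, -0.04, -2, 17, 3, 1, 0, 0, -0.08, -4, 34, 3, 1, 0, 0, -0.12, -6, 52, 3, 1, 0, 0, -0.16, -8, 70, 3, 1, 0, 0, -0.2, -10, 86, 0, 1]

```text
t: 4.15
tool_pos: [0.4579, -0.0904, 0.0787]
tcp_rot: [[-0.934, -0.357, 0.001], [-0.357, 0.934, -0.0], [-0.001, -0.001, -1.0]]
wrist_force: [-0.4, 0.3, 0.4]
width: -0.001
grasp_force: 0.0
```

>>> carry_out:
  rows: [0, 0, 0, 0, 0, -12, 1, 0, 0, 0, 0, 0, -24, 1, 0, 0, 0, 0, 0, -36, 1, 0, 0, 0, 0, 0, -42, 1, 0, 0, 0, 0, 0, -42, 1]

```text
t: 4.57
tool_pos: [0.4557, -0.0911, 0.0332]
tcp_rot: [[-0.933, -0.359, -0.005], [-0.359, 0.933, 0.002], [0.004, 0.003, -1.0]]
wrist_force: [-0.0, 0.3, -0.9]
width: -0.001
grasp_force: 0.0
```

Run:
```python
from h import *
from plant import state,snapshot
s=state();p=s['tool_pos'];R=s['tcp_rot'];print(s['t'],p,s['wrist_force'])
im=snapshot("scene")[:,:,::-1];x0,y0=200,180
a=cv2.resize(im[y0:y0+100,x0:x0+100],(400,400),interpolation=cv2.INTER_CUBIC)
w=snapshot("wrist")[:,:,::-1]
b=cv2.resize(w[200:400,220:420],(400,400),interpolation=cv2.INTER_CUBIC)
cv2.imwrite('pics/p4.png',np.hstack([a,b]));cv2.imwrite('pics/w4.png',w)
c=camera_info("scene");f=240/np.tan(np.radians(c['fovy'])/2)
for z in(.03,.05,.07,.09):
    q=c['extrinsics']@np.r_[p[:2],z,1];print(z,(c['cx']-f*q[0]/q[2]-x0)*4,(c['cy']+f*q[1]/q[2]-y0)*4)
```

```text
4.5667 [ 0.4557 -0.0911  0.0332] [-0.0049  0.3166 -0.9495]
0.03 205.85080649859037 316.057286713738
0.05 202.52366424339618 288.6491334722382
0.07 199.11405722738982 260.5616564663768
0.09 195.61888108814105 231.76928274655518
```

View pics/p4.png

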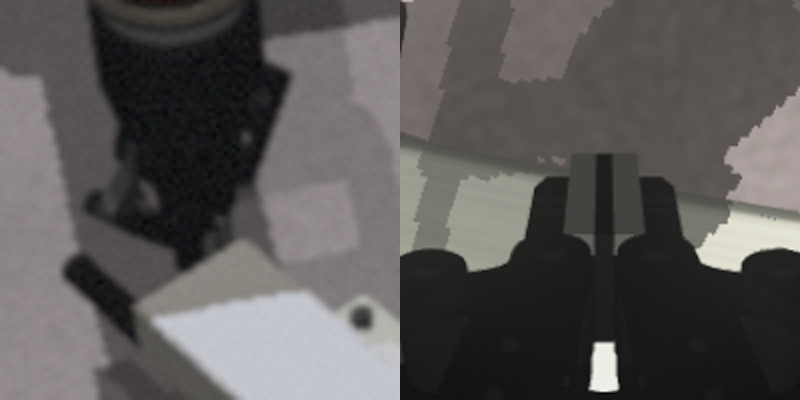

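The scene half shows the tip reaching about (188,268), which is a height of about 65 mm, level with the bar. The wrist half shows the shut pads at (605,155–235). Now I push.

>>> carry_out:
  rows: [0, 0, 0, 0, 0, -6, 1, 0, 0, 0, 0, -7, -6, 1, 0, 0, 0, 0, -14, -6, 1, 0, 0, 0, 0, -20, -6, 1, 0, 0, 0, 0, -26, -6, 1]

```text
t: 5.08
tool_pos: [0.458, -0.1181, 0.0304]
tcp_rot: [[-0.933, -0.36, 0.001], [-0.36, 0.933, -0.0], [-0.001, -0.001, -1.0]]
wrist_force: [0.1, 0.1, -0.3]
width: -0.0
grasp_force: 0.0
```

>>> carry_out:
  rows: [0, 0, 0.02, 0, -7, 0, 1, 0, 0, 0.05, 1, -14, 0, 1, 0, 0, 0.07, 1, -21, 0, 1, 0, 0, 0.1, 2, -28, 0, 1, 0, 0, 0.12, 3, -34, 0, 1]

```text
t: 5.5
tool_pos: [0.461, -0.1518, 0.0303]
tcp_rot: [[-0.883, -0.47, 0.001], [-0.47, 0.883, 0.0], [-0.001, -0.0, -1.0]]
wrist_force: [-0.1, 0.9, 0.5]
width: -0.002
grasp_force: 0.6
```

>>> carry_out:
  rows: [0, 0, 0.03, 2, -6, 0, 1, 0, 0, 0.07, 4, -12, 0, 1, 0, 0, 0.1, 6, -18, 0, 1, 0, 0, 0.14, 7, -24, 0, 1, 0, 0, 0.17, 7, -26, 0, 1]

```text
t: 5.92
tool_pos: [0.468, -0.1781, 0.0303]
tcp_rot: [[-0.791, -0.612, 0.001], [-0.612, 0.791, 0.0], [-0.001, -0.0, -1.0]]
wrist_force: [0.3, 2.1, 0.8]
width: 0.005
grasp_force: 0.6
```

Run:
```python
from h import *
from plant import state,snapshot
s=state();p=s['tool_pos'];R=s['tcp_rot'];print(s['t'],p,s['wrist_force'])
t=snapshot("top")[:,:,::-1];cv2.imwrite('pics/top5.png',t)
t0=cv2.imread('pics/top0.png')
d=cv2.absdiff(t,t0).max(2)[185:270,335:400]
print((d>25).sum())
w=snapshot("wrist")[:,:,::-1];cv2.imwrite('pics/w5.png',w)
for h in(.12,.4,.55,.6,.65):
    u=np.array([np.cos(h),np.sin(h)]);print(h,wproj(np.r_[np.array([.588,-.1275])-.16*u,.08],p,R),wproj(np.r_[np.array([.588,-.1275])-.13*u,.08],p,R))
# sleeve pixels in the wrist picture (very dark, outside gripper)
g=w.max(2);m=(g<38).astype(np.uint8);m[300:]=0
n,l,st,c=cv2.connectedComponentsWithStats(m)
for i in range(1,n):
    if st[i,4]>150:print(st[i],c[i])
```

```text
5.9167 [ 0.468  -0.1781  0.0303] [0.3381 2.0534 0.7895]
2070
0.12 [447.4748 285.9144] [402.617  344.6975]
0.4 [340.9558 243.0663] [319.2253 315.7915]
0.55 [273.5346 231.0311] [268.4412 307.0054]
0.6 [251.0629 229.1849] [251.5162 305.3507]
0.65 [229.0508 228.4528] [234.8558 304.3602]
[   0   27   64  133 3863] [35.364  89.8866]
[250 241  38  59 998] [273.514  280.8838]
[318 277   8  23 178] [321.5787 288.3146]
[287 289  17  11 163] [295.5767 294.3374]
[340 289  17  11 162] [347.7346 294.321 ]
```

```bash
cat > bar.py <<'E'
from h import *
def bar(w,p,R,lo=246,hi=276,seed=None):
    m=(w.max(2)<38).astype(np.uint8);m[300:]=0
    n,l,st,c=cv2.connectedComponentsWithStats(m)
    i=max([i for i in range(1,n) if st[i,0]>150 and st[i,0]<500 and st[i,1]<265],key=lambda i:st[i,4])
    y0=st[i,1];P=[]
    for r in range(y0+8,y0+36,3):
        x=np.where(l[r]==i)[0];o,d=wray((x.mean(),r),p,R);P.append((o+d*(.08-o[2])/d[2])[:2])
    P=np.array(P);v=P[-1]-P[0];ax=np.array([.588,-.1275]);q=ax-P.mean(0)
    print("bar pts",P[0],P[-1],"heading",np.arctan2(v[1],v[0]),"via axis",np.arctan2(q[1],q[0]))
E
python3 - <<'E'
from bar import *
from plant import state
s=state();bar(cv2.imread('pics/w5.png'),s['tool_pos'],s['tcp_rot'])
E
```

```text
bar pts [ 0.4542 -0.2039] [ 0.4647 -0.2004] heading 0.32113540153958964 via axis 0.5248938117427026
```

>>> carry_out:
  rows: [0, 0, 0.04, 3, -6, 0, 1, 0, 0, 0.08, 6, -12, 0, 1, 0, 0, 0.12, 9, -17, 0, 1, 0, 0, 0.16, 11, -21, 0, 1, 0, 0, 0.16, 11, -21, 0, 1]

```text
t: 6.43
tool_pos: [0.4788, -0.1987, 0.0301]
tcp_rot: [[-0.684, -0.729, 0.0], [-0.729, 0.684, -0.0], [0.0, -0.0, -1.0]]
wrist_force: [0.1, 0.1, -0.8]
width: 0.002
grasp_force: 0.0
```

Run:
```python
from bar import *
from plant import state,snapshot
s=state();w=snapshot("wrist")[:,:,::-1];cv2.imwrite('pics/w6.png',w)
print(s['t'],s['tool_pos'],s['wrist_force']);bar(w,s['tool_pos'],s['tcp_rot'])
```

```text
6.4333 [ 0.4788 -0.1987  0.0301] [ 0.1072  0.0642 -0.799 ]
bar pts [ 0.4702 -0.227 ] [ 0.4806 -0.2225] heading 0.41468976947978875 via axis 0.707692511632606
```

>>> carry_out:
  rows: [0, 0, 0, -10, 11, 0, 1, 0, 0, 0, -22, 24, 0, 1, 0, 0, 0, -34, 37, 0, 1, 0, 0, 0, -34, 37, 38, 1, 0, 0, 0, -34, 37, 76, 1]

```text
t: 6.9
tool_pos: [0.4407, -0.1586, 0.1028]
tcp_rot: [[-0.684, -0.729, -0.008], [-0.729, 0.684, 0.004], [0.002, 0.009, -1.0]]
wrist_force: [1.3, -0.4, 0.2]
width: 0.0
grasp_force: 0.0
```

>>> carry_out:
  rows: [0, 0, 0, 0, 5, 38, 1, 0, 0, 0.1, 0, 35, 60, 1, 0, 0, 0.2, 0, 75, 60, 1, 0, 0, 0.3, 0, 115, 60, 1, 0, 0, 0.4, 0, 155, 60, 1]

```text
t: 7.32
tool_pos: [0.4447, -0.0049, 0.1672]
tcp_rot: [[-0.344, -0.939, 0.003], [-0.939, 0.344, -0.001], [-0.0, -0.003, -1.0]]
wrist_force: [0.5, 0.3, -0.4]
width: -0.001
grasp_force: 0.0
```

Run:
```python
from h import *
from plant import state,snapshot
s=state();print(s['t'],s['tool_pos'],s['wrist_force'],s['joint_pos'])
t=snapshot("top")[:,:,::-1];cv2.imwrite('pics/top7.png',t)
for nm in('pics/top0.png','pics/top7.png'):
    t=cv2.imread(nm);m=(t.max(2)<45).astype(np.uint8);m[:280]=0;m[355:]=0;m[:,:362]=0;m[:,:]*=1
    m[:,450:]=0
    n,l,st,c=cv2.connectedComponentsWithStats(m)
    for i in range(1,n):
        if st[i,4]>30:
            ys,xs=np.where(l==i);(cx,cy),(a,b),ang=cv2.minAreaRect(np.c_[xs,ys].astype(np.float32))
            P=cv2.boxPoints(((cx,cy),(a,b),ang));e=[np.array([cx,cy])]
            vx,vy,_,_=cv2.fitLine(np.c_[xs,ys].astype(np.float32),cv2.DIST_L2,0,.01,.01).ravel()
            A=plane("top",(cx-vx*12,cy-vy*12),.08);B=plane("top",(cx+vx*12,cy+vy*12),.08);C=plane("top",(cx,cy),.08)
            q=np.array([.588,-.1275])-C[:2];v=A-B
            print(nm,st[i],(a,b),C,"line",np.arctan2(v[1],v[0]),"via axis",np.arctan2(q[1],q[0]),np.hypot(*q))
cv2.imwrite('pics/p5.png',cv2.resize(cv2.imread('pics/top7.png')[145:345,255:455],(600,600),interpolation=cv2.INTER_CUBIC))
```

```text
7.3167 [ 0.4447 -0.0049  0.1672] [ 0.5069  0.3363 -0.3755] [-0.1785 -0.3843  2.0537 -0.0001  1.4693 -2.9694]
pics/top0.png [372 285   9  30 184] (29.80291748046875, 6.343857765197754) [ 0.4615 -0.1442  0.08  ] line 0.12212958352502379 via axis 0.1312085909906271 0.12761768426939432
pics/top7.png [404 280  18  17 122] (21.920310974121094, 5.656853675842285) [ 0.4886 -0.2192  0.08  ] line 0.7686546037591477 via axis 0.7452658526921064 0.13523178826513424
```

View pics/p5.png

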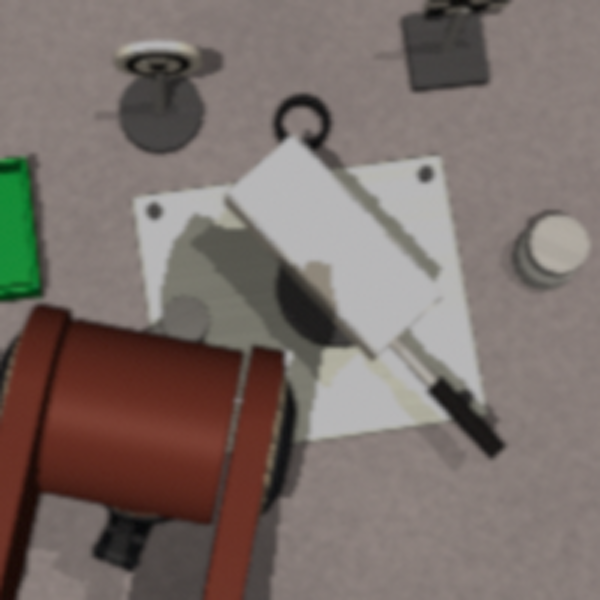

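The top view shows the camera turned towards the round target, with roof corners at crop (232,197), (297,137), (440,297) and (375,355) and the bar clear. I'll work out the aim from the roof too.

Run:
```python
from h import *
T=lambda p:((p[0]+.5)/3-.5+255,(p[1]+.5)/3-.5+145)
R=np.array([plane("top",T(p),.157) for p in[(232,197),(297,137),(440,297),(375,355)]])
print(np.linalg.norm(R-np.roll(R,-1,0),axis=1))
v=(R[0]+R[1]-R[2]-R[3])[:2];h=np.arctan2(v[1],v[0]);u=v/np.linalg.norm(v);ax=R.mean(0)[:2]-u*.015
print(h,ax)
for d in([.7303,.0012],[.7318,.0027]):
  for a in(ax,[.588,-.1275]):
    q=np.array(d)-a
    for hh in(h,.745,.76): print(hh,"miss",-np.sin(hh)*q[0]+np.cos(hh)*q[1])
```

```text
[0.0593 0.1408 0.0573 0.1387]
0.7281855049891799 [ 0.585  -0.1274]
0.7281855049891799 miss -0.0006519432868416497
0.745 miss -0.003914181846485329
0.76 miss -0.006823477986376447
0.7281855049891799 miss 0.0013565317378945868
0.745 miss -0.0018695755913695905
0.76 miss -0.0047471270568769375
0.7281855049891799 miss -0.0005306431110050358
0.745 miss -0.00382850770859694
0.76 miss -0.006769606137930956
0.7281855049891799 miss 0.0014778319137312007
0.745 miss -0.0017839014534811876
0.76 miss -0.004693255208431446
```

The aim is within about 4 mm of the disc centre by both measures. Now the lever: I come down behind the knob on the robot's side and push round the arc.

>>> carry_out:
  rows: [0, 0, 0, 17, 14, -10, 1, 0, 0, 0, 33, 27, -45, 1, 0, 0, 0, 33, 27, -85, 1, 0, 0, 0, 33, 27, -122, 1, 0, 0, 0, 33, 27, -144, 1]

```text
t: 7.78
tool_pos: [0.4748, 0.0214, 0.0178]
tcp_rot: [[-0.346, -0.938, -0.005], [-0.938, 0.346, 0.0], [0.002, 0.005, -1.0]]
wrist_force: [-0.0, 0.1, -0.5]
width: 0.002
grasp_force: 0.0
```

>>> carry_out:
  rows: [0, 0, 0, 0, 0, 0, 1, 0, 0, 0, 7, 4, 0, 1, 0, 0, 0, 14, 8, 0, 1, 0, 0, 0, 21, 11, 0, 1, 0, 0, 0, 28, 16, 0, 1]

```text
t: 8.2
tool_pos: [0.5085, 0.0368, 0.0247]
tcp_rot: [[-0.346, -0.938, 0.004], [-0.938, 0.346, -0.001], [-0.001, -0.004, -1.0]]
wrist_force: [-1.1, -0.4, 0.8]
width: -0.003
grasp_force: 0.8
```

>>> carry_out:
  rows: [0, 0, 0, 7, 5, 0, 1, 0, 0, 0, 14, 10, 0, 1, 0, 0, 0, 20, 15, 0, 1, 0, 0, 0, 28, 18, 0, 1, 0, 0, 0, 37, 21, 0, 1]

```text
t: 8.62
tool_pos: [0.5428, 0.0586, 0.0217]
tcp_rot: [[-0.345, -0.939, -0.001], [-0.939, 0.345, 0.001], [-0.0, 0.001, -1.0]]
wrist_force: [-1.3, -0.7, -0.2]
width: -0.001
grasp_force: 0.7
```

>>> carry_out:
  rows: [0, 0, 0, 7, 1, 0, 1, 0, 0, 0, 14, 2, 0, 1, 0, 0, 0, 21, 2, 0, 1, 0, 0, 0, 28, 1, 0, 1, 0, 0, 0, 34, 0, 0, 1]

```text
t: 9.03
tool_pos: [0.5772, 0.0578, 0.0218]
tcp_rot: [[-0.345, -0.938, -0.001], [-0.938, 0.345, 0.0], [0.0, 0.001, -1.0]]
wrist_force: [-2.2, -0.5, 0.2]
width: -0.002
grasp_force: 0.7
```

```bash
cat > lev.py <<'E'
from h import *
from plant import state,snapshot
import sys
s=state();p=s['tool_pos'];R=s['tcp_rot'];print(s['t'],p,s['wrist_force'])
w=snapshot("wrist")[:,:,::-1];cv2.imwrite(f'pics/{sys.argv[1]}w.png',w)
t=snapshot("top")[:,:,::-1];cv2.imwrite(f'pics/{sys.argv[1]}t.png',t)
m=(t.max(2)<45).astype(np.uint8);m[:205]=0;m[300:]=0;m[:,:270]=0;m[:,430:]=0
n,l,st,c=cv2.connectedComponentsWithStats(m)
hub=np.array([.561,-.020])
for i in range(1,n):
    if st[i,4]>15:
        k=plane("top",c[i],.077)[:2];d=k-hub;print(st[i],c[i],k,"r",np.hypot(*d),"lock",np.radians(120)+.153-np.arctan2(d[1],d[0]))
E
python3 lev.py L1
```

```text
9.0333 [0.5772 0.0578 0.0218] [-2.1783 -0.5313  0.1554]
[303 205   6  27 101] [305.6337 217.2178] [0.6322 0.0037] r 0.07505375566015146 lock 1.9258466040946682
[270 240  19  16 178] [278.0169 248.1292] [0.5652 0.0597] r 0.07978188463234698 lock 0.72907216227096
[299 246   3  17  22] [300.     253.4545] [0.5547 0.0138] r 0.034355757897333826 lock 0.49228219611055724
[399 272  23  25 169] [410.4852 283.9053] [ 0.4948 -0.2151] r 0.20608282341451756 lock 4.145399226367299
[285 294   7   6  23] [287.8696 297.4348] [0.4632 0.0364] r 0.1129025392322415 lock -0.37092048305403047
```

>>> carry_out:
  rows: [0, 0, 0, 6, -1, 0, 1, 0, 0, 0, 12, -3, 0, 1, 0, 0, 0, 17, -5, 0, 1, 0, 0, 0, 22, -8, 0, 1, 0, 0, 0, 25, -11, 0, 1]

```text
t: 9.55
tool_pos: [0.5992, 0.0493, 0.0216]
tcp_rot: [[-0.346, -0.938, -0.008], [-0.938, 0.346, 0.006], [-0.003, 0.01, -1.0]]
wrist_force: [-16.8, 16.0, 11.5]
width: 0.002
grasp_force: 11.2
```

>>> carry_out:
  rows: [0, 0, 0, 1, -1, 0, 1, 0, 0, 0, 2, -2, 0, 1, 0, 0, 0, 2, -3, 0, 1, 0, 0, 0, 3, -4, 0, 1, 0, 0, 0, 3, -4, 0, 1]

```text
t: 9.97
tool_pos: [0.599, 0.0495, 0.0216]
tcp_rot: [[-0.345, -0.938, -0.014], [-0.938, 0.345, 0.012], [-0.006, 0.018, -1.0]]
wrist_force: [-20.0, 19.2, 13.3]
width: -0.001
grasp_force: 13.5
```

At the stop. The reaction points straight back along the push. I back off a little, lift, and clear the view.

>>> carry_out:
  rows: [0, 0, 0, -6, 7, 0, 1, 0, 0, 0, -12, 14, 0, 1, 0, 0, 0, -14, 16, 10, 1, 0, 0, 0, -14, 16, 45, 1, 0, 0, 0, -14, 16, 85, 1]

```text
t: 10.38
tool_pos: [0.5885, 0.0587, 0.1054]
tcp_rot: [[-0.345, -0.938, -0.005], [-0.938, 0.345, -0.0], [0.002, 0.005, -1.0]]
wrist_force: [0.9, -0.5, 0.7]
width: -0.004
grasp_force: 0.0
```

>>> carry_out:
  rows: [0, 0, 0, 0, 0, 40, 1, 0, 0, 0, 0, 0, 80, 1, 0, 0, 0, -35, 15, 100, 1, 0, 0, 0, -70, 35, 100, 1, 0, 0, 0, -105, 55, 100, 1]

```text
t: 10.8
tool_pos: [0.4868, 0.1138, 0.2111]
tcp_rot: [[-0.347, -0.938, 0.007], [-0.938, 0.347, 0.001], [-0.003, -0.007, -1.0]]
wrist_force: [0.0, 1.6, 0.6]
width: -0.002
grasp_force: 0.0
```

>>> carry_out:
  rows: [0, 0, 0, -20, 35, 0, 1, 0, 0, 0, -40, 70, 0, 1, 0, 0, 0, -60, 105, 0, 1, 0, 0, 0, -75, 140, 0, 1, 0, 0, 0, -75, 140, 0, 1]

```text
t: 11.22
tool_pos: [0.4087, 0.2585, 0.2086]
tcp_rot: [[-0.339, -0.941, 0.002], [-0.941, 0.339, 0.003], [-0.004, -0.001, -1.0]]
wrist_force: [-0.5, -0.1, 0.0]
width: 0.001
grasp_force: 0.0
```

```bash
python3 lev.py L2
python3 - <<'E'
from h import *
t=cv2.imread('pics/L2t.png')
m=(t.max(2)<45).astype(np.uint8);m[:275]=0;m[355:]=0;m[:,:385]=0;m[:,450:]=0
n,l,st,c=cv2.connectedComponentsWithStats(m)
for i in range(1,n):
    if st[i,4]>30:
        C=plane("top",c[i],.08);q=np.array([.588,-.1275])-C[:2];print(st[i],"bar",C,np.arctan2(q[1],q[0]))
a,b=[cv2.imread(f'pics/{k}.png') for k in('top0','L2t')]
for nm,(x,y,w,h) in dict(targets=(285,125,150,75),bystR=(420,150,110,160),tray=(195,190,80,65),bracket=(215,255,45,45),dome=(215,305,55,55)).items(): print(nm,(cv2.absdiff(a,b).max(2)[y:y+h,x:x+w]>40).sum())
d=cv2.absdiff(a,cv2.imread('pics/top7.png')).max(2);print("turned, targets",(d[125:180,285:435]>40).sum())
E
```

```text
11.2167 [0.4087 0.2585 0.2086] [-0.5422 -0.1408  0.0406]
[287 220   9   9  56] [290.8929 223.5893] [0.6179 0.0343] r 0.07869158379653071 lock 1.4853889747843265
[399 272  23  25 179] [410.3855 283.8659] [ 0.4948 -0.2149] r 0.20586375257848366 lock 4.145358426338855
[399 275  23  22 168] bar [ 0.4931 -0.2156  0.08  ] 0.7481629885270017
targets 298
bystR 15
tray 978
bracket 1278
dome 1292
turned, targets 0
```

The lever reads 1.49 rad, the camera heading is unchanged at about 0.74, and the robot is clear.

```bash
python3 -c "
from plant import hand_in
print(hand_in())"
```

```text
the job is handed in; nothing more can be done
None
```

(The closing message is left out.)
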